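# Seat a taper-shank tool holder in the setting fixture and lock it

### The job

Take the steel tool holder out of the leaning fork rest and stand it upright, nose up, with its taper in the matching tapered socket of the setting fixture; keep hold of it until it is practically home, do not drop it in, and see that its flange lies flat on the socket's face. Then let go of it and swing the fixture's lock arm by its knob all the way to its stop, so that the hook lies over the flange. Leave the spare holder, the oil bottle and the wrench where they are.

Things in the scene. Friction and masses are not known exactly. Their poses are not given: they have to be found in the camera images.
- holder_center (a point): turned steel holder, 132 mm long, 0.5 kg; point on its axis half-way along, z along the axis to the nose. Along z in mm: stud (dia 12) -66 to -54; taper -54 to -6, dia 18 growing to 32; flange (dia 52) -6 to 10; plain round nose (dia 32), the grip, 10 to 66. Starts hanging by its flange in the rest's fork, leaning 35 degrees from vertical, nose up and towards the rest's -x, robot's right
- rest: fixed dark-steel rest, base 130 x 100 x 10 mm; origin at the centre of its underside. Carries an 8 mm thick fork plate, 74 x 83 mm, sloping 35 degrees (higher at +x); the holder's flange lies on it, the flange underside's centre 105 mm above the origin. The 35 mm wide slot is open at the plate's upper end: the holder leaves along its own axis or straight up
- socket_mouth (a point): centre of the mouth of the fixture's tapered socket, in its flat top face 90 mm above the bench; z up, x and y the fixture's axes. Socket: dia 33 mm at the mouth, 19 mm at 48 mm deep, open bore for the stud below; steel collar dia 72 mm outside. When home, the flange's underside lies on this face and holder_center is 6 mm above this point
- lock_pivot (a point): fixed: centre of the lock arm's pivot at the height of the arm's underside, 75 mm from the socket's axis towards the fixture's +y, 19 mm above the socket's face. The pivot boss is 32 mm in diameter
- lock_knob (a point): centre of the lock arm's upright round black knob, dia 20 mm, 45 mm tall, 70 mm from the pivot and 50 mm above the socket's face; moves with the arm. It stands on the arm's flat steel bar (16 mm wide, 9 mm thick), whose other end, 56 mm beyond the pivot on the opposite side, is the hook
- lock_arm (a joint): lock arm's angle about its upright pivot, rad. 0: open, knob on the fixture's -x side of the pivot. Grows clockwise seen from above to the stop at 1.57: knob straight out along the fixture's +y, hook over the flange (3 mm above it when the holder is home; one not home blocks it). Starts 0 to 0.4; stiff, about 2 N at the knob, stays where left
- fixture: fixed setting fixture, bolted to the bench: steel base 100 (x) x 150 (y) x 15 mm with the socket collar and the pivot post. Origin: on the bench under the socket's axis; the base reaches from -50 to +100 mm in y
- spare_center (a point): bystander: a larger steel tool holder, 142 mm tall, 63 mm across its flange, standing loose on its nose with the taper upwards; this point is half-way up
- oil_bottle_center (a point): bystander: loose white plastic oil bottle with a black cap, 56 mm diameter, 160 mm tall, upright; this point is half-way up
- wrench: bystander: loose steel wrench 200 mm long, lying flat, about 8 mm high; origin at the middle of its underside, x along its length
There are look-alikes about, which are no part of the job. What is shaped like the fixture but brown is not meant.

How it is judged:
By the outcome, as a careful person would: the job done as asked, in the order asked, and still so for the second after the job is handed in, with the robot touching nothing.
It also fails if it takes over 61 s, if anything falls off the work surface, if the arm or the gripper's body presses on something with over 40 N, if the wrist force passes 120 N, or if a joint passes its speed limit or range.

### The arm

A 7-joint arm with a two-finger parallel gripper is mounted at the origin on the work surface. World frame = base frame: x ahead of the robot, y to its left, z up, the work surface at z = 0. Lengths are in m, angles in rad, forces in N, time in s.
With the tool pointing down it reaches from about 0.425 to 0.925 m from the base axis. Payload 6.8 kg.
Tool frame: the origin (TCP) lies between the finger pads; the fingertips stand finger_overhang ahead of it and the grasp point (between the pads) lies 6 mm ahead of it (finger_overhang is the distance from the TCP to the fingertips, in m); z points along the fingers, y is the line along which they close (so a half turn about z gives the same grasp; the last joint's range is limited). The gripper opens to 85 mm and grips with 20 to 120 N. Pads are 22 mm wide; open, the fingers measure 114 mm over their backs; the gripper's body (76 mm by 85 mm) begins 54 mm behind the grasp point. The pads swing forward as they close: fully open they stand 13 mm farther back than shut.
Start: joints at [-1.343, 0.477, 0.022, 1.555, -0.011, 1.109, -0.083], TCP at [0.222, 0.637, 0.256] pointing down, gripper open.
Joint ranges: [-2.96, 2.96], [-0.34, 2.1], [-1.41, 1.46], [0.24, 2.44], [-1.37, 4.51], [0.17, 1.92], [-2.96, 2.96]. Speed limits (rad/s): [2.39, 2.39, 3.14, 3.14, 3.14, 3.14, 3.14].

### API

Orientations are given as a unit quaternion [w, x, y, z].
In Python, from station import * gives the robot as it stands.
- The arm moves only by the tool drive_tool, never from a script. Its argument "increments" is a list of rows, each an object of numbers: "claw": the finger opening in m, from 0 to 0.0854; "dx", "dy", "dz": the shift along the tool's x, y, z in m; "wx", "wy", "wz": the turn, a rotation vector about the tool's x, y, z in degrees. A call has 1 to 20 rows; each row shifts and turns the commanded pose from where the row before left it, along the tool's axes as they then stand; what a row does not reach is not made up. A row lasts 1/8 s, in which the tool goes at most 62.5 mm and 10.7 degrees, less where a joint would pass 70% of its speed; a pose out of reach is approached as far as the arm can. A call with a gripper value outside its range is refused whole. The fingers move at their own pace and stop on an object; "newtons" is the grip in N (left out, the last holds). Time passes only in rows, so rows that do not move let the fingers close. It gives the time, the measured TCP pose, the force, the opening and the grip force at its end, in the units of the state.
- get_obs(): the state, without advancing time (a new reading comes with each control period).
- read_camera(name): name is "scene" or "top" or "wrist"; returns (picture, depth): 480x640x3 uint8, red, green, blue; 480x640 float32, m along the optical axis (not along the pixel's ray), 0 where there is no reading.
- calibration(name): a dict with "intrinsics" (3x3 intrinsics, pixels), "k1" (the pictures are not rectified: a ray, as slopes to the right and down, at radius r is drawn at 1 + k1 r^2 times it, then the intrinsics apply), "R" (3x3) and "t" (3): a world point X has camera coordinates R X + t; the wrist camera has in their place "mount" (4x4, takes a point from camera to tool coordinates, whose origin is the TCP and whose axes are the flange's). Camera axes: x right, y down, z forward; pixel columns grow to the right and rows downward; lengths in m; the calibration is good to about 2 mm. A picture is of the moment at which its call begins: read the wrist's pose just before it. calibration takes no time and is no camera call.
- hand_in(): hands the job in; it is judged then, once.
The state is a dict: "t": time; "q": joint angles; "joint_vel": joint speeds; "joint_torque": joint torques, N m; "eef_pos": TCP position; "tool_rot": TCP orientation; "contact_force": force on the tool from outside, world axes, zero at the start; "torque": the same for the moment, N m; "gripper_width": opening from 0.0 (shut) to 1.0 (fully open); "grasp_force": force on a finger pad.
Only numpy, scipy, OpenCV 4.12 (cv2) and the standard library are available. Lean on these libraries where they do the work, as an engineer would, in place of code of your own. Each camera call takes 0.05 s, during which the arm holds its last target. There are 200 camera calls.

## Working session

There is one attempt and no reset: what is moved stays moved. The work goes in short steps, Python scripts to look and compute and a tool call to move; the robot and the scene stay as the last step left them, time stands still between calls to the robot, and variables do not carry over. Pictures are saved under pics/ and viewed, at most 10 in all, crops included, and the job is handed in when it is done.

Besides the shell and the picture viewer there is one more tool, called after "Call:" as name(argument=value, ...) on one line, values as JSON. drive_tool: Moves the arm, as the interface text tells. Its arguments: {"type":"object","properties":{"increments":{"type":"array","items":{"type":"object","properties":{"claw":{"type":"number"},"dx":{"type":"number"},"dy":{"type":"number"},"dz":{"type":"number"},"wx":{"type":"number"},"wy":{"type":"number"},"wz":{"type":"number"}}}},"newtons":{"type":"number"}},"required":["increments"]}

```bash
ls; mkdir -p pics
cat > h.py <<'E'
from station import *
import numpy as np, cv2
from scipy.spatial.transform import Rotation as Ro
def tool():
    o=get_obs(); q=o['tool_rot']; T=np.eye(4); T[:3,:3]=Ro.from_quat([q[1],q[2],q[3],q[0]]).as_matrix(); T[:3,3]=o['eef_pos']; return T
def cloud(name):
    T=tool(); p,d=read_camera(name); c=calibration(name); K=np.array(c['intrinsics']); k=float(c['k1'])
    v,u=np.mgrid[:480,:640]
    pts=np.stack([u,v],-1).reshape(-1,1,2).astype(float)
    s=cv2.undistortPoints(pts,K,np.array([k,0,0,0,0.])).reshape(480,640,2)
    P=np.concatenate([s*d[...,None],d[...,None]],-1).astype(float)
    if name=='wrist':
        M=T@np.array(c['mount']); P=P@M[:3,:3].T+M[:3,3]
    else:
        P=(P-np.array(c['t']))@np.array(c['R'])
    P[d==0]=np.nan
    return p,P
def save(n,p): cv2.imwrite('pics/'+n+'.png',p[...,::-1])
E
python3 - <<'E'
from h import *
o=get_obs();print(o)
for n in('scene','top'):
    p,P=cloud(n); save(n,p); np.savez(''+n,p=p,P=P)
    print(calibration(n))
print(calibration('wrist'))
try: print(finger_overhang)
except Exception as e: print(e)
E
```

```text
pics
{'t': 0.0, 'q': array([-1.34311144,  0.47778864,  0.02236003,  1.55646622, -0.01155554,
        1.10931526, -0.08310836]), 'joint_vel': array([ 0.00018312,  0.00031076,  0.00376697,  0.00201998, -0.00019546,
        0.00104337, -0.001214  ]), 'joint_torque': array([ 1.97410518e-04, -5.96449149e+01,  1.60830639e+00, -2.81192887e+01,
        1.25406525e-02,  9.59708792e-03,  2.58707274e-05]), 'eef_pos': array([0.22224457, 0.63677076, 0.25532752]), 'tool_rot': array([-1.06374709e-04,  1.67119374e-01,  9.85936235e-01, -9.18782810e-04]), 'contact_force': array([-0.51423301,  0.42807183, -0.641749  ]), 'torque': array([ 0.02821887, -0.06087194,  0.029642  ]), 'grasp_force': 0.0, 'gripper_width': 1.0001591964372394}
{'intrinsics': array([[606.00533711,   0.        , 327.2477763 ],
       [  0.        , 606.00533711, 229.61504582],
       [  0.        ,   0.        ,   1.        ]]), 'k1': -0.14956633220505267, 'R': array([[-0.75908518,  0.65095508, -0.00686866],
       [ 0.53982808,  0.62353189, -0.56550298],
       [-0.36383421, -0.43297282, -0.82471765]]), 't': array([ 0.44267623, -0
[... 319 characters left out ...]
689790e-04, -1.23178840e-01],
       [ 1.23166146e-01, -1.59308721e-02, -9.92258186e-01]]), 't': array([-0.09733793,  0.56075323,  0.97666264])}
{'intrinsics': array([[393.01178622,   0.        , 320.90154436],
       [  0.        , 393.01178622, 241.29937821],
       [  0.        ,   0.        ,   1.        ]]), 'k1': -0.041245144194185596, 'mount': array([[-1.99443498e-03, -9.56509522e-01, -2.91694288e-01,
         7.35817526e-02],
       [ 9.99996221e-01, -2.45959575e-03,  1.22799566e-03,
        -4.01608469e-04],
       [-1.89203957e-03, -2.91690736e-01,  9.56510813e-01,
        -1.16851164e-01],
       [ 0.00000000e+00,  0.00000000e+00,  0.00000000e+00,
         1.00000000e+00]])}
0.025
```

View pics/scene.png

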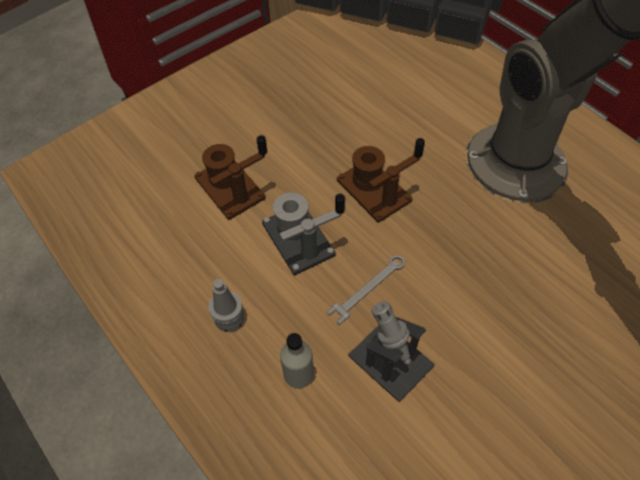

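View pics/top.png

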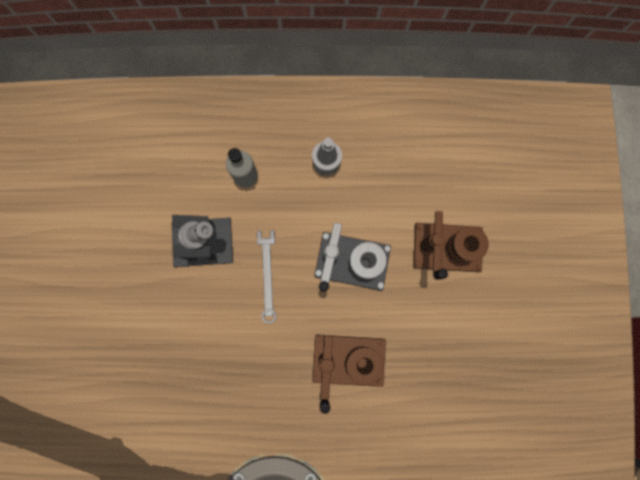

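The grey steel fixture is the one meant: scene (298,232), top (355,262). The brown look-alikes are at top (450,247) and (350,360). The holder leans in the rest at top (197,237). The spare at top (327,155) stands taper up, so it isn't the one. Next I'll measure these and make one enlarged crop.

Run:
```python
from h import *
t=np.load('top.npz'); s=np.load('scene.npz')
p=t['p'];P=t['P']
a=cv2.resize(p[205:300,160:260],(400,380),interpolation=cv2.INTER_CUBIC);b=cv2.resize(p[205:300,300:400],(400,380),interpolation=cv2.INTER_CUBIC)
save('crop',np.hstack([a,b]))
for n,(u,v) in dict(nose=(205,230),fl=(190,237),base=(225,258),collar=(358,262),pivot=(332,252),knob=(324,287),spare=(327,155),bottle=(237,157),wr=(268,280)).items(): print(n,P[v,u].round(3))
def circ(Q):
    from scipy.optimize import least_squares
    A=np.c_[2*Q[:,:2],np.ones(len(Q))];x=np.linalg.lstsq(A,(Q[:,:2]**2).sum(1),rcond=None)[0];return x[:2],np.sqrt(x[2]+x[0]**2+x[1]**2)
for nm,D in(('top',t),('scene',s)):
    Q=D['P'].reshape(-1,3);Q=Q[~np.isnan(Q[:,0])]
    c0=P[262,358]
    m=(np.linalg.norm(Q[:,:2]-P[262,368][:2],axis=1)<.06)&(abs(Q[:,2]-.09)<.006)
    C=Q[m]; h=cv2.minEnclosingCircle(C[:,:2].astype(np.float32))
    print(nm,'collar',len(C),C.mean(0).round(4),np.median(C[:,2]).round(4),h)
    m=(np.linalg.norm(Q[:,:2]-P[262,350][:2],axis=1)<.16)&(Q[:,2]>.112)&(Q[:,2]<.125)
    C=Q[m];mu=C.mean(0);w=np.linalg.svd(C-mu)[2][0];print('bar',len(C),mu.round(4),w.round(3),np.ptp((C-mu)@w),C[:,2].max())
    m=(np.linalg.norm(Q[:,:2]-P[262,350][:2],axis=1)<.16)&(Q[:,2]>.13)
    C=Q[m];print('knob',len(C),np.median(C,0).round(4),C[:,2].max()); print('kn', C.min(0),C.max(0))
    # rest base
    m=(np.linalg.norm(Q[:,:2]-P[237,200][:2],axis=1)<.11)&(abs(Q[:,2]-.010)<.004)
    print('restbase',m.sum(),cv2.minAreaRect(Q[m][:,:2].astype(np.float32)))
    m=(np.linalg.norm(Q[:,:2]-P[262,350][:2],axis=1)<.11)&(abs(Q[:,2]-.015)<.004)
    print('fixbase',m.sum(),cv2.minAreaRect(Q[m][:,:2].astype(np.float32)))
    m=(np.linalg.norm(Q[:,:2]-P[237,200][:2],axis=1)<.11)&(Q[:,2]>.08)
    C=Q[m];print('holder',len(C),C.mean(0).round(4),C.min(0).round(3),C.max(0).round(3))
```

```text
nose [0.571 0.122 0.151]
fl [0.559 0.152 0.141]
base [0.531 0.109 0.012]
collar [ 0.516 -0.168  0.094]
pivot [ 0.533 -0.116  0.121]
knob [ 0.464 -0.1    0.165]
spare [ 0.729 -0.108  0.107]
bottle [0.708 0.063 0.162]
wr [0.484 0.016 0.011]
top collar 829 [ 0.5212 -0.1882  0.0906] 0.0906 ((0.5214162468910217, -0.18830536305904388), 0.035896558314561844)
bar 619 [ 0.5243 -0.1315  0.1192] [-0.126  0.992  0.007] 0.23397064284114022 0.12491224074884098
knob 159 [ 0.4735 -0.1035  0.1623] 0.16737147852090664
kn [ 0.45912788 -0.3147622   0.13027823] [ 0.49755146 -0.08908223  0.16737148]
restbase 1463 ((0.5553866028785706, 0.12912149727344513), (0.195457324385643, 0.1982574462890625), 37.114097595214844)
fixbase 1613 ((0.526374876499176, -0.16364097595214844), (0.15014082193374634, 0.10025060176849365), 78.59317779541016)
holder 1464 [0.5636 0.1527 0.1233] [0.525 0.106 0.08 ] [0.61  0.194 0.174]
scene collar 689 [ 0.5208 -0.1863  0.0897] 0.0898 ((0.5204485058784485, -0.18786971271038055), 0.0379599891602993)
bar 694 [ 0.5231 -0.1414  0.1179] [ 0.065 -0.998 -0.004] 0.23126144916260416 0.12496340273884127
knob 265 [ 0.4742 -0.0994  0.1534] 0.1670762080398699
kn [ 0.45766859 -0.31462032  0.13004237] [ 0.50008911 -0.08652337  0.16707621]
restbase 2156 ((0.5504637360572815, 0.13191938400268555), (0.21480059623718262, 0.1785103976726532), 52.44599914550781)
fixbase 1304 ((0.5254926085472107, -0.1614663302898407), (0.151405930519104, 0.10072196274995804), 78.64739227294922)
holder 1892 [0.5738 0.1587 0.1242] [0.522 0.108 0.08 ] [0.611 0.196 0.175]
```

View pics/crop.png

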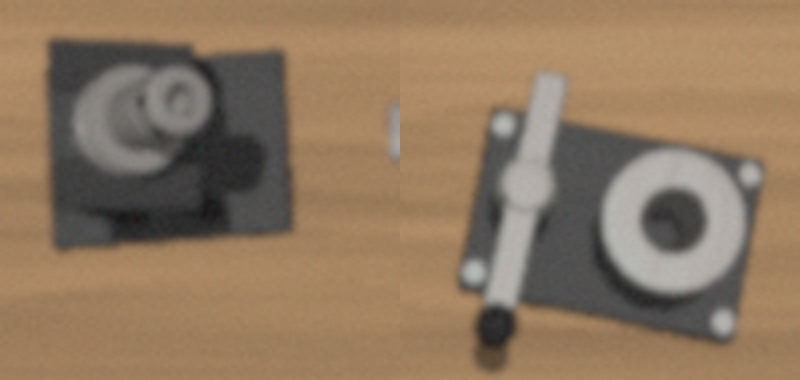

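The crop shows the holder in its rest (left: flange at about (130,118), nose at (178,100)) and the grey fixture with its lock arm open (right). Now a model fit for the holder axis and the knob.

```bash
cat > fit.py <<'E'
from h import *
from scipy.optimize import least_squares
prof=np.array([[.009,-.054],[.016,-.006],[.026,-.006],[.026,.010],[.016,.010],[.016,.066],[0.006,.066]])
def sd(r,z):
    best=np.full(r.shape,9.)
    for a,b in zip(prof[:-1],prof[1:]):
        d=b-a;L=d@d;k=np.clip(((r-a[0])*d[0]+(z-a[1])*d[1])/L,0,1)
        best=np.minimum(best,np.hypot(r-a[0]-k*d[0],z-a[1]-k*d[1]))
    return best
def axis(x): a=np.array([x[3],x[4],1.]);return a/np.linalg.norm(a)
def rz(x,Q):
    a=axis(x);D=Q-x[:3];z=D@a;return np.linalg.norm(D-z[:,None]*a,axis=1),z
def fitholder(Q,x0,zmin=-.004,zmax=.075):
    x=np.array(x0,float)
    for it in range(5):
        r,z=rz(x,Q);m=(z>zmin)&(z<zmax)&(r<.034)&(sd(r,z)<(.012 if it<2 else .006))
        C=Q[m];x=least_squares(lambda y:sd(*rz(y,C)),x,loss='soft_l1',f_scale=.0015).x
    return x,len(C),np.sqrt(np.mean(sd(*rz(x,C))**2))
E
python3 - <<'E'
from fit import *
A={n:np.load(n+'.npz')['P'].reshape(-1,3) for n in('top','scene')}
A={k:v[~np.isnan(v[:,0])] for k,v in A.items()}
A['both']=np.vstack([A['top'],A['scene']])
for k,Q in A.items():
    x,n,e=fitholder(Q,[.56,.15,.11,0,-.7]);a=axis(x)
    print(k,x[:3].round(4),a.round(3),np.degrees(np.arccos(a[2])).round(2),np.degrees(np.arctan2(a[1],a[0])).round(1),n,e)
    m=(np.linalg.norm(Q[:,:2]-[.468,-.101],axis=1)<.03)&(Q[:,2]>.125);C=Q[m]
    f=least_squares(lambda c:np.linalg.norm(C[C[:,2]<.158][:,:2]-c,axis=1)-.01,[.468,-.101],loss='soft_l1',f_scale=.001)
    print('knob',f.x.round(4),C[:,2].max().round(4),C[C[:,2]>.161].mean(0).round(4))
E
```

```text
top [0.5669 0.1565 0.11  ] [ 0.029 -0.565  0.825] 34.45 -87.1 674 0.0014643097800779332
knob [ 0.4683 -0.0989] 0.1666 [ 0.4677 -0.0988  0.1636]
scene [0.5668 0.1571 0.1092] [ 0.037 -0.571  0.82 ] 34.93 -86.2 1026 0.0015298786727081896
knob [ 0.4659 -0.0984] 0.1671 [ 0.4664 -0.097   0.1633]
both [0.5668 0.1568 0.1096] [ 0.035 -0.568  0.823] 34.66 -86.4 1705 0.0015445424835430462
knob [ 0.4659 -0.0985] 0.1671 [ 0.4672 -0.098   0.1635]
```

```bash
cat > plan.py <<'E'
from h import *
H=np.array([.5668,.1568,.1096]); az=np.radians(-86.4); s,c=np.sin(np.radians(35)),np.cos(np.radians(35))
a=np.array([s*np.cos(az),s*np.sin(az),c])
yg=np.array([-np.sin(az),np.cos(az),0])
Rg=np.c_[np.cross(yg,-a),yg,-a]
fx=np.array([.981,-.195,0]);fx/=np.linalg.norm(fx);Z=np.array([0,0,-1.])
Rf=np.c_[np.cross(fx,Z),fx,Z]   # upright, closing along fixture x
S=np.array([.521,-.188,.09])
def show(pos,R,T=None):
    T=tool() if T is None else T
    d=T[:3,:3].T@(np.array(pos)-T[:3,3]); w=(Ro.from_matrix(T[:3,:3].T@R)).as_rotvec(degrees=True)
    print('TCP',T[:3,3].round(4),'shift mm',(d*1e3).round(1),'then turn',w.round(2))
E
python3 - <<'E'
from plan import *
show(H+.134*a,Rg)
E
```

```text
TCP [0.2223 0.6369 0.2554] shift mm [-513.3 -410.5   36.8] then turn [-20.56  30.91  64.94]
```

Call:
drive_tool(increments=[{"claw": 0.07, "dx": -0.016, "dy": -0.0128, "dz": 0.001}, {"dx": -0.032, "dy": -0.0256, "dz": 0.0023}, {"dx": -0.032, "dy": -0.0256, "dz": 0.0023}, {"dx": -0.032, "dy": -0.0256, "dz": 0.0023}, {"dx": -0.032, "dy": -0.0256, "dz": 0.0023}, {"dx": -0.032, "dy": -0.0256, "dz": 0.0023}, {"dx": -0.032, "dy": -0.0256, "dz": 0.0023}, {"dx": -0.032, "dy": -0.0256, "dz": 0.0023}, {"dx": -0.032, "dy": -0.0256, "dz": 0.0023}, {"dx": -0.032, "dy": -0.0256, "dz": 0.0023}, {"dx": -0.032, "dy": -0.0256, "dz": 0.0023}, {"dx": -0.032, "dy": -0.0256, "dz": 0.0023}, {"dx": -0.032, "dy": -0.0256, "dz": 0.0023}, {"dx": -0.032, "dy": -0.0256, "dz": 0.0023}, {"dx": -0.032, "dy": -0.0256, "dz": 0.0023}, {"dx": -0.032, "dy": -0.0256, "dz": 0.0023}, {"dx": -0.017, "dy": -0.0136, "dz": 0.001}, {}])

```text
schema error: expected keys claw, dx, dy, dz, wx, wy, wz
```

Call:
drive_tool(increments=[{"wx": -2.06, "wy": 3.09, "wz": 6.5}, {"wx": -2.06, "wy": 3.09, "wz": 6.5}, {"wx": -2.06, "wy": 3.09, "wz": 6.5}, {"wx": -2.06, "wy": 3.09, "wz": 6.5}, {"wx": -2.06, "wy": 3.09, "wz": 6.5}, {"wx": -2.06, "wy": 3.09, "wz": 6.5}, {"wx": -2.06, "wy": 3.09, "wz": 6.5}, {"wx": -2.06, "wy": 3.09, "wz": 6.5}, {"wx": -2.06, "wy": 3.09, "wz": 6.5}, {"wx": -2.06, "wy": 3.09, "wz": 6.5}, {}])

```text
schema error: expected keys claw, dx, dy, dz, wx, wy, wz
```

Run:
```python
from plan import *
from fit import *
show(H+.134*a,Rg); print(get_obs()['q'].round(2))
p,P=cloud('wrist'); save('w1',p); np.savez('w1',p=p,P=P)
Q=P.reshape(-1,3);Q=Q[~np.isnan(Q[:,0])]
x,n,e=fitholder(Q,[*H,a[0]/a[2],a[1]/a[2]]);print(x[:3].round(4),axis(x).round(3),n,e, a.round(3))
```

```text
TCP [0.2223 0.6369 0.2554] shift mm [-513.3 -410.5   36.8] then turn [-20.56  30.91  64.94]
[-1.34  0.48  0.02  1.56 -0.01  1.11 -0.08]
[0.5668 0.1568 0.1096] [ 0.036 -0.572  0.819] 0 nan [ 0.036 -0.572  0.819]
  return _methods._mean(a, axis=axis, dtype=dtype,
  ret = ret.dtype.type(ret / rcount)
```

Call:
drive_tool(increments=[{"claw": 0.07, "dx": -0.02, "dy": -0.016, "dz": 0.001, "wx": 0, "wy": 0, "wz": 0}, {"claw": 0.07, "dx": -0.036, "dy": -0.029, "dz": 0.0026, "wx": 0, "wy": 0, "wz": 0}, {"claw": 0.07, "dx": -0.036, "dy": -0.029, "dz": 0.0026, "wx": 0, "wy": 0, "wz": 0}, {"claw": 0.07, "dx": -0.036, "dy": -0.029, "dz": 0.0026, "wx": 0, "wy": 0, "wz": 0}, {"claw": 0.07, "dx": -0.036, "dy": -0.029, "dz": 0.0026, "wx": 0, "wy": 0, "wz": 0}, {"claw": 0.07, "dx": -0.036, "dy": -0.029, "dz": 0.0026, "wx": 0, "wy": 0, "wz": 0}, {"claw": 0.07, "dx": -0.036, "dy": -0.029, "dz": 0.0026, "wx": 0, "wy": 0, "wz": 0}, {"claw": 0.07, "dx": -0.036, "dy": -0.029, "dz": 0.0026, "wx": 0, "wy": 0, "wz": 0}, {"claw": 0.07, "dx": -0.036, "dy": -0.029, "dz": 0.0026, "wx": 0, "wy": 0, "wz": 0}, {"claw": 0.07, "dx": -0.036, "dy": -0.029, "dz": 0.0026, "wx": 0, "wy": 0, "wz": 0}, {"claw": 0.07, "dx": -0.036, "dy": -0.029, "dz": 0.0026, "wx": 0, "wy": 0, "wz": 0}, {"claw": 0.07, "dx": -0.036, "dy": -0.029, "dz": 0.0026, "wx": 0, "wy": 0, "wz": 0}, {"claw": 0.07, "dx": -0.036, "dy": -0.029, "dz": 0.0026, "wx": 0, "wy": 0, "wz": 0}, {"claw": 0.07, "dx": -0.036, "dy": -0.029, "dz": 0.0026, "wx": 0, "wy": 0, "wz": 0}, {"claw": 0.07, "dx": -0.025, "dy": -0.0175, "dz": 0.002, "wx": 0, "wy": 0, "wz": 0}, {"claw": 0.07, "dx": 0, "dy": 0, "dz": 0, "wx": 0, "wy": 0, "wz": 0}])

```text
t: 2.15
eef_pos: [0.5723, 0.0777, 0.2191]
tool_rot: [0.0, 0.17, 0.986, -0.001]
contact_force: [-1.3, -0.1, 0.6]
gripper_width: 0.822
grasp_force: 0.0
```

Call:
drive_tool(increments=[{"claw": 0.07, "dx": 0, "dy": 0, "dz": 0, "wx": -2.06, "wy": 3.09, "wz": 6.5}, {"claw": 0.07, "dx": 0, "dy": 0, "dz": 0, "wx": -2.06, "wy": 3.09, "wz": 6.5}, {"claw": 0.07, "dx": 0, "dy": 0, "dz": 0, "wx": -2.06, "wy": 3.09, "wz": 6.5}, {"claw": 0.07, "dx": 0, "dy": 0, "dz": 0, "wx": -2.06, "wy": 3.09, "wz": 6.5}, {"claw": 0.07, "dx": 0, "dy": 0, "dz": 0, "wx": -2.06, "wy": 3.09, "wz": 6.5}, {"claw": 0.07, "dx": 0, "dy": 0, "dz": 0, "wx": -2.06, "wy": 3.09, "wz": 6.5}, {"claw": 0.07, "dx": 0, "dy": 0, "dz": 0, "wx": -2.06, "wy": 3.09, "wz": 6.5}, {"claw": 0.07, "dx": 0, "dy": 0, "dz": 0, "wx": -2.06, "wy": 3.09, "wz": 6.5}, {"claw": 0.07, "dx": 0, "dy": 0, "dz": 0, "wx": -2.06, "wy": 3.09, "wz": 6.5}, {"claw": 0.07, "dx": 0, "dy": 0, "dz": 0, "wx": -2.06, "wy": 3.09, "wz": 6.5}, {"claw": 0.07, "dx": 0, "dy": 0, "dz": 0, "wx": 0, "wy": 0, "wz": 0}])

```text
t: 3.52
eef_pos: [0.5705, 0.0808, 0.219]
tool_rot: [-0.22, 0.653, 0.695, 0.206]
contact_force: [0.1, 1.1, 0.6]
gripper_width: 0.821
grasp_force: 0.0
```

Run:
```python
from plan import *
from fit import *
show(H+.134*a,Rg); print(get_obs()['q'].round(2))
p,P=cloud('wrist'); save('w1',p); np.savez('w1',p=p,P=P)
Q=P.reshape(-1,3);Q=Q[~np.isnan(Q[:,0])]
x,n,e=fitholder(Q,[*H,a[0]/a[2],a[1]/a[2]]);print(x[:3].round(4),axis(x).round(3),n,e, a.round(3))
```

```text
TCP [0.5705 0.0808 0.219 ] shift mm [-0.4  1.1 -0.8] then turn [-0.01 -0.1  -0.06]
[-0.19  0.45  0.32  1.87 -0.84  1.14  0.65]
[0.5684 0.1558 0.1084] [ 0.042 -0.575  0.817] 5931 0.0008210998495616959 [ 0.036 -0.572  0.819]
```

Call:
drive_tool(increments=[{"claw": 0.07, "dx": -0.0019, "dy": 0.0026, "dz": 0.005, "wx": 0, "wy": 0, "wz": 0}, {"claw": 0.07, "dx": 0, "dy": 0, "dz": 0.015, "wx": 0, "wy": 0, "wz": 0}, {"claw": 0.07, "dx": 0, "dy": 0, "dz": 0.015, "wx": 0, "wy": 0, "wz": 0}, {"claw": 0.07, "dx": 0, "dy": 0, "dz": 0.015, "wx": 0, "wy": 0, "wz": 0}, {"claw": 0.07, "dx": 0, "dy": 0, "dz": 0.015, "wx": 0, "wy": 0, "wz": 0}, {"claw": 0.07, "dx": 0, "dy": 0, "dz": 0.015, "wx": 0, "wy": 0, "wz": 0}, {"claw": 0.07, "dx": 0, "dy": 0, "dz": 0.0095, "wx": 0, "wy": 0, "wz": 0}, {"claw": 0.07, "dx": 0, "dy": 0, "dz": 0, "wx": 0, "wy": 0, "wz": 0}])

```text
t: 4.58
eef_pos: [0.5707, 0.1312, 0.1445]
tool_rot: [-0.22, 0.653, 0.695, 0.206]
contact_force: [1.1, -0.2, -0.4]
gripper_width: 0.822
grasp_force: 0.0
```

Call:
drive_tool(increments=[{"claw": 0.04, "dx": 0, "dy": 0, "dz": 0, "wx": 0, "wy": 0, "wz": 0}, {"claw": 0.04, "dx": 0, "dy": 0, "dz": 0, "wx": 0, "wy": 0, "wz": 0}, {"claw": 0.02, "dx": 0, "dy": 0, "dz": 0, "wx": 0, "wy": 0, "wz": 0}, {"claw": 0.02, "dx": 0, "dy": 0, "dz": 0, "wx": 0, "wy": 0, "wz": 0}, {"claw": 0.02, "dx": 0, "dy": 0, "dz": 0, "wx": 0, "wy": 0, "wz": 0}, {"claw": 0.02, "dx": 0, "dy": 0, "dz": 0, "wx": 0, "wy": 0, "wz": 0}], newtons=70)

```text
t: 5.32
eef_pos: [0.5712, 0.1302, 0.1458]
tool_rot: [-0.219, 0.653, 0.695, 0.207]
contact_force: [-2.1, -1.9, 5.0]
gripper_width: 0.357
grasp_force: 68.8
```

Call:
drive_tool(increments=[{"claw": 0.02, "dx": 0, "dy": 0, "dz": -0.003, "wx": 0, "wy": 0, "wz": 0}, {"claw": 0.02, "dx": 0, "dy": 0, "dz": -0.01, "wx": 0, "wy": 0, "wz": 0}, {"claw": 0.02, "dx": 0, "dy": 0, "dz": -0.015, "wx": 0, "wy": 0, "wz": 0}, {"claw": 0.02, "dx": 0, "dy": 0, "dz": -0.015, "wx": 0, "wy": 0, "wz": 0}, {"claw": 0.02, "dx": 0, "dy": 0, "dz": -0.015, "wx": 0, "wy": 0, "wz": 0}, {"claw": 0.02, "dx": 0, "dy": 0, "dz": -0.015, "wx": 0, "wy": 0, "wz": 0}, {"claw": 0.02, "dx": 0, "dy": 0, "dz": -0.015, "wx": 0, "wy": 0, "wz": 0}, {"claw": 0.02, "dx": 0, "dy": 0, "dz": -0.01, "wx": 0, "wy": 0, "wz": 0}, {"claw": 0.02, "dx": 0, "dy": 0, "dz": 0, "wx": 0, "wy": 0, "wz": 0}])

```text
t: 6.45
eef_pos: [0.5749, 0.0738, 0.2261]
tool_rot: [-0.219, 0.653, 0.695, 0.207]
contact_force: [-0.1, 0.0, -6.7]
gripper_width: 0.356
grasp_force: 69.8
```

Run:
```python
from plan import *
from fit import *
T=tool();print(get_obs()['grasp_force'],get_obs()['contact_force'],get_obs()['gripper_width'])
p,P=cloud('wrist'); save('w2',p)
Q=P.reshape(-1,3);Q=Q[~np.isnan(Q[:,0])]
# holder in tool frame
q=(Q-T[:3,3])@T[:3,:3]
ax=-T[:3,2];h0=T[:3,3]-.044*ax
x,n,e=fitholder(Q,[*h0,ax[0]/ax[2],ax[1]/ax[2]],zmin=-.06)
print('H in tool',(T[:3,:3].T@(x[:3]-T[:3,3])).round(4),'axis in tool',(T[:3,:3].T@axis(x)).round(4),n,e)
show(S+[0,0,.09+.06],Rf)
```

```text
69.75272297859192 [-0.0536997   0.0079653  -6.65578142] 0.35562934152719766
H in tool [-0.0005  0.0003  0.0456] axis in tool [ 0.0027  0.0063 -1.    ] 18743 0.0015582889451593769
TCP [0.5745 0.0744 0.2255] shift mm [-203.1  -69.5 -160.6] then turn [ -4.47 -34.91  14.32]
```

Call:
drive_tool(increments=[{"claw": 0.02, "dx": -0.009, "dy": -0.0035, "dz": -0.0145, "wx": 0, "wy": 0, "wz": 0}, {"claw": 0.02, "dx": -0.02, "dy": -0.0085, "dz": -0.0255, "wx": 0, "wy": 0, "wz": 0}, {"claw": 0.02, "dx": -0.02, "dy": -0.0085, "dz": -0.0255, "wx": 0, "wy": 0, "wz": 0}, {"claw": 0.02, "dx": -0.02, "dy": -0.0085, "dz": -0.0255, "wx": 0, "wy": 0, "wz": 0}, {"claw": 0.02, "dx": -0.02, "dy": -0.0085, "dz": -0.0255, "wx": 0, "wy": 0, "wz": 0}, {"claw": 0.02, "dx": -0.02, "dy": -0.0085, "dz": -0.0255, "wx": 0, "wy": 0, "wz": 0}, {"claw": 0.02, "dx": -0.02, "dy": -0.0085, "dz": -0.0255, "wx": 0, "wy": 0, "wz": 0}, {"claw": 0.02, "dx": -0.02, "dy": -0.0085, "dz": -0.0255, "wx": 0, "wy": 0, "wz": 0}, {"claw": 0.02, "dx": -0.013, "dy": -0.005, "dz": -0.011, "wx": 0, "wy": 0, "wz": 0}, {"claw": 0.02, "dx": -0.007, "dy": -0.002, "dz": -0.006, "wx": 0, "wy": 0, "wz": 0}, {"claw": 0.02, "dx": 0, "dy": 0, "dz": 0, "wx": -0.64, "wy": -5, "wz": 2.05}, {"claw": 0.02, "dx": 0, "dy": 0, "dz": 0, "wx": -0.64, "wy": -5, "wz": 2.05}, {"claw": 0.02, "dx": 0, "dy": 0, "dz": 0, "wx": -0.64, "wy": -5, "wz": 2.05}, {"claw": 0.02, "dx": 0, "dy": 0, "dz": 0, "wx": -0.64, "wy": -5, "wz": 2.05}, {"claw": 0.02, "dx": 0, "dy": 0, "dz": 0, "wx": -0.64, "wy": -5, "wz": 2.05}, {"claw": 0.02, "dx": 0, "dy": 0, "dz": 0, "wx": -0.64, "wy": -5, "wz": 2.05}, {"claw": 0.02, "dx": 0, "dy": 0, "dz": 0, "wx": -0.64, "wy": -4.9, "wz": 2.05}, {"claw": 0.02, "dx": 0, "dy": 0, "dz": 0, "wx": 0, "wy": 0, "wz": 0}])

```text
t: 8.75
eef_pos: [0.5206, -0.1847, 0.2993]
tool_rot: [-0.002, 0.771, 0.636, 0.001]
contact_force: [-0.1, 0.5, -5.2]
gripper_width: 0.356
grasp_force: 70.0
```

```bash
cat > hold.py <<'E'
from plan import *
from fit import *
def look(tag):
    T=tool();O=get_obs();print('grip',O['grasp_force'],O['contact_force'].round(1),O['q'].round(2))
    ax=-T[:3,2];h0=T[:3,3]-.0456*ax
    for cam in('wrist','top','scene'):
        p,P=cloud(cam); save(tag+cam,p)
        Q=P.reshape(-1,3);Q=Q[~np.isnan(Q[:,0])]
        try:
            x,n,e=fitholder(Q,[*h0,ax[0]/ax[2],ax[1]/ax[2]],zmin=-.06,zmax=.012 if cam!='wrist' else .012)
            print(cam,'H',x[:3].round(4),'axis',axis(x).round(4),n,round(e,5))
        except Exception as ex: print(cam,ex)
        # socket collar
        r=np.linalg.norm(Q[:,:2]-S[:2],axis=1);m=(r<.045)&(abs(Q[:,2]-.09)<.005);C=Q[m]
        if len(C)>100: print(cam,'collar',len(C),cv2.minEnclosingCircle(C[:,:2].astype(np.float32)),np.median(C[:,2]).round(4))
E
python3 - <<'E'
from hold import *
look('a'); show([*S[:2],.30],Rf)
E
```

```text
grip 69.95132803916931 [-0.1  0.5 -5.2] [-0.28  0.26  0.62  1.83 -0.17  1.1   0.21]
wrist H [ 0.5207 -0.1848  0.2534] axis [ 0.0061 -0.0102  0.9999] 4283 0.00054
wrist collar 3277 ((0.5214785933494568, -0.18866105377674103), 0.0359000489115715) 0.0891
top H [ 0.5205 -0.1846  0.2537] axis [ 0.0016 -0.0036  1.    ] 0 nan
top collar 116 ((0.5292296409606934, -0.16600385308265686), 0.02644529566168785) 0.0908
scene H [ 0.5177 -0.1862  0.2544] axis [-0.0029 -0.0184  0.9998] 452 0.00126
scene collar 668 ((0.518945038318634, -0.187417671084404), 0.03773972764611244) 0.0898
TCP [ 0.5201 -0.1882  0.2997] shift mm [ 0.4  0.8 -0.3] then turn [-0.07 -0.11 -0.  ]
  return _methods._mean(a, axis=axis, dtype=dtype,
  ret = ret.dtype.type(ret / rcount)
```

Call:
drive_tool(increments=[{"claw": 0.02, "dx": 0, "dy": 0.0012, "dz": 0.008, "wx": 0, "wy": 0, "wz": 0}, {"claw": 0.02, "dx": 0, "dy": 0, "dz": 0.016, "wx": 0, "wy": 0, "wz": 0}, {"claw": 0.02, "dx": 0, "dy": 0, "dz": 0.016, "wx": 0, "wy": 0, "wz": 0}, {"claw": 0.02, "dx": 0, "dy": 0, "dz": 0.016, "wx": 0, "wy": 0, "wz": 0}, {"claw": 0.02, "dx": 0, "dy": 0, "dz": 0.016, "wx": 0, "wy": 0, "wz": 0}, {"claw": 0.02, "dx": 0, "dy": 0, "dz": 0.014, "wx": 0, "wy": 0, "wz": 0}, {"claw": 0.02, "dx": 0, "dy": 0, "dz": 0.008, "wx": 0, "wy": 0, "wz": 0}, {"claw": 0.02, "dx": 0, "dy": 0, "dz": 0.006, "wx": 0, "wy": 0, "wz": 0}, {"claw": 0.02, "dx": 0, "dy": 0, "dz": 0, "wx": 0, "wy": 0, "wz": 0}, {"claw": 0.02, "dx": 0, "dy": 0, "dz": 0, "wx": 0, "wy": 0, "wz": 0}, {"claw": 0.02, "dx": 0, "dy": 0, "dz": 0, "wx": 0, "wy": 0, "wz": 0}])

```text
t: 10.28
eef_pos: [0.522, -0.1887, 0.2004]
tool_rot: [0.0, 0.773, 0.634, 0.0]
contact_force: [-0.7, -1.0, -6.5]
gripper_width: 0.356
grasp_force: 70.0
```

```bash
python3 - 2>/dev/null <<'E'
from hold import *
look('b'); show([*S[:2],.20],Rf)
E
```

```text
grip 69.95163917541504 [-0.7 -1.  -6.5] [-0.22  0.38  0.58  1.93 -0.26  0.9   0.29]
wrist H [ 0.5222 -0.1889  0.1545] axis [ 0.0032 -0.0037  1.    ] 4289 0.00054
wrist collar 4486 ((0.521859884262085, -0.18892508745193481), 0.035666994750499725) 0.0891
top H [ 0.522  -0.1887  0.1548] axis [-1.e-03 -1.e-04  1.e+00] 0 nan
scene H [ 0.5195 -0.1873  0.1543] axis [-0.0047 -0.0084  1.    ] 331 0.00123
scene collar 563 ((0.5189638733863831, -0.18584378063678741), 0.03780622035264969) 0.0899
TCP [ 0.5218 -0.1886  0.2002] shift mm [ 0.4 -0.9  0.2] then turn [ 0.03 -0.02 -0.02]
```

View pics/bwrist.png

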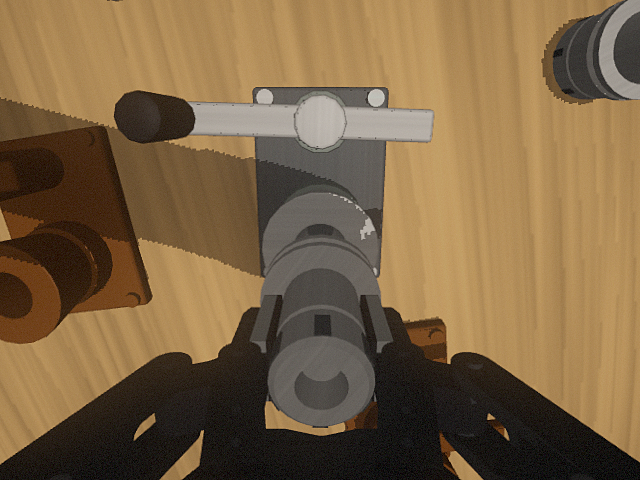

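The wrist view shows the gripped holder at (320,330), upright in line with the grey collar at (320,235). The lock arm is open, with its knob at (150,115). Now I descend to about 8 mm above home.

Call:
drive_tool(increments=[{"claw": 0.02, "dx": 0, "dy": 0, "dz": 0.006, "wx": 0, "wy": 0, "wz": 0}, {"claw": 0.02, "dx": 0, "dy": 0, "dz": 0.008, "wx": 0, "wy": 0, "wz": 0}, {"claw": 0.02, "dx": 0, "dy": 0, "dz": 0.008, "wx": 0, "wy": 0, "wz": 0}, {"claw": 0.02, "dx": 0, "dy": 0, "dz": 0.008, "wx": 0, "wy": 0, "wz": 0}, {"claw": 0.02, "dx": 0, "dy": 0, "dz": 0.007, "wx": 0, "wy": 0, "wz": 0}, {"claw": 0.02, "dx": 0, "dy": 0, "dz": 0.006, "wx": 0, "wy": 0, "wz": 0}, {"claw": 0.02, "dx": 0, "dy": 0, "dz": 0.005, "wx": 0, "wy": 0, "wz": 0}, {"claw": 0.02, "dx": 0, "dy": 0, "dz": 0.003, "wx": 0, "wy": 0, "wz": 0}, {"claw": 0.02, "dx": 0, "dy": 0, "dz": 0, "wx": 0, "wy": 0, "wz": 0}, {"claw": 0.02, "dx": 0, "dy": 0, "dz": 0, "wx": 0, "wy": 0, "wz": 0}])

```text
t: 11.68
eef_pos: [0.5218, -0.1887, 0.1491]
tool_rot: [0.0, 0.773, 0.634, 0.0]
contact_force: [0.1, -0.1, -6.5]
gripper_width: 0.359
grasp_force: 70.0
```

```bash
python3 - 2>/dev/null <<'E'
from hold import *
look('c')
E
```

```text
grip 69.95102405548096 [ 0.1 -0.1 -6.5] [-0.18  0.46  0.54  1.97 -0.32  0.8   0.34]
wrist H [ 0.5238 -0.1787  0.0906] axis [-0.045  -0.2316  0.9718] 5204 0.00246
wrist collar 4773 ((0.5221379995346069, -0.18868279457092285), 0.035716842859983444) 0.0891
top H [ 0.5219 -0.1887  0.1035] axis [-5.e-04 -0.e+00  1.e+00] 0 nan
scene H [ 0.5252 -0.1806  0.0942] axis [0.0203 0.0587 0.9981] 360 0.00282
scene collar 333 ((0.5204785466194153, -0.18528465926647186), 0.03630105033516884) 0.0901
```

Call:
drive_tool(increments=[{"claw": 0.02, "dx": 0, "dy": 0, "dz": 0.0015, "wx": 0, "wy": 0, "wz": 0}, {"claw": 0.02, "dx": 0, "dy": 0, "dz": 0.0015, "wx": 0, "wy": 0, "wz": 0}, {"claw": 0.02, "dx": 0, "dy": 0, "dz": 0.001, "wx": 0, "wy": 0, "wz": 0}, {"claw": 0.02, "dx": 0, "dy": 0, "dz": 0.001, "wx": 0, "wy": 0, "wz": 0}, {"claw": 0.02, "dx": 0, "dy": 0, "dz": 0.001, "wx": 0, "wy": 0, "wz": 0}, {"claw": 0.02, "dx": 0, "dy": 0, "dz": 0, "wx": 0, "wy": 0, "wz": 0}, {"claw": 0.02, "dx": 0, "dy": 0, "dz": 0, "wx": 0, "wy": 0, "wz": 0}])

```text
t: 12.7
eef_pos: [0.5217, -0.1888, 0.143]
tool_rot: [0.0, 0.773, 0.634, 0.0]
contact_force: [-0.3, -0.9, -6.1]
gripper_width: 0.362
grasp_force: 70.0
```

Call:
drive_tool(increments=[{"claw": 0.02, "dx": 0, "dy": 0, "dz": 0.0005, "wx": 0, "wy": 0, "wz": 0}, {"claw": 0.02, "dx": 0, "dy": 0, "dz": 0.0005, "wx": 0, "wy": 0, "wz": 0}, {"claw": 0.02, "dx": 0, "dy": 0, "dz": 0.0005, "wx": 0, "wy": 0, "wz": 0}, {"claw": 0.02, "dx": 0, "dy": 0, "dz": 0, "wx": 0, "wy": 0, "wz": 0}])

```text
t: 13.2
eef_pos: [0.5218, -0.1889, 0.1415]
tool_rot: [0.0, 0.773, 0.634, 0.0]
contact_force: [-0.4, -1.9, -4.1]
gripper_width: 0.358
grasp_force: 69.9
```

Call:
drive_tool(increments=[{"claw": 0.02, "dx": 0, "dy": 0, "dz": 0.0005, "wx": 0, "wy": 0, "wz": 0}, {"claw": 0.02, "dx": 0, "dy": 0, "dz": 0.0005, "wx": 0, "wy": 0, "wz": 0}, {"claw": 0.02, "dx": 0, "dy": 0, "dz": 0, "wx": 0, "wy": 0, "wz": 0}])

```text
t: 13.58
eef_pos: [0.5217, -0.189, 0.1411]
tool_rot: [0.0, 0.773, 0.634, 0.0]
contact_force: [-4.5, -1.3, 5.5]
gripper_width: 0.358
grasp_force: 70.8
```

```bash
python3 - 2>/dev/null <<'E'
from hold import *
O=get_obs();print(O['contact_force'],O['torque'])
Sx=np.array([.5215,-.1886])
for cam in('wrist','scene'):
    p,P=cloud(cam); save('d'+cam,p)
    if cam=='scene': save('dcrop',cv2.resize(p[150:290,230:380],(640,600),interpolation=cv2.INTER_CUBIC))
    Q=P.reshape(-1,3);Q=Q[~np.isnan(Q[:,0])]
    r=np.linalg.norm(Q[:,:2]-Sx,axis=1)
    for lo,hi,z0,z1 in((.018,.025,.1,.112),(.029,.035,.08,.1)):
        m=(r>lo)&(r<hi)&(Q[:,2]>z0)&(Q[:,2]<z1);C=Q[m]
        if len(C)>30:
            k=np.linalg.lstsq(np.c_[C[:,:2]-Sx,np.ones(len(C))],C[:,2],rcond=None)[0];print(cam,len(C),'plane slope,z',k.round(4),'med',np.median(C[:,2]).round(4))
E
```

```text
[-4.49333111 -1.34663618  5.5223589 ] [-0.54055746  0.82219674  0.04439998]
wrist 2299 plane slope,z [-0.0054  0.0049  0.1051] med 0.1052
wrist 3402 plane slope,z [-0.0012 -0.0143  0.0892] med 0.0891
scene 103 plane slope,z [-0.0003  0.0158  0.1061] med 0.1063
scene 177 plane slope,z [-0.0552 -0.0454  0.0901] med 0.0895
```

Flange top minus face measures 16.0 mm, which equals the flange thickness, and contact force has built up, so it's home. I'll lower the grip so it can settle, then open.

Call:
drive_tool(increments=[{"claw": 0.03, "dx": 0, "dy": 0, "dz": 0.0005, "wx": 0, "wy": 0, "wz": 0}, {"claw": 0.03, "dx": 0, "dy": 0, "dz": 0, "wx": 0, "wy": 0, "wz": 0}, {"claw": 0.03, "dx": 0, "dy": 0, "dz": 0, "wx": 0, "wy": 0, "wz": 0}], newtons=20)

```text
t: 14.05
eef_pos: [0.5217, -0.1891, 0.1411]
tool_rot: [0.0, 0.773, 0.634, 0.0]
contact_force: [-6.1, -1.0, 10.0]
gripper_width: 0.361
grasp_force: 71.5
```

Call:
drive_tool(increments=[{"claw": 0.035, "dx": 0, "dy": 0, "dz": 0, "wx": 0, "wy": 0, "wz": 0}, {"claw": 0.045, "dx": 0, "dy": 0, "dz": 0, "wx": 0, "wy": 0, "wz": 0}, {"claw": 0.06, "dx": 0, "dy": 0, "dz": 0, "wx": 0, "wy": 0, "wz": 0}, {"claw": 0.06, "dx": 0, "dy": 0, "dz": 0, "wx": 0, "wy": 0, "wz": 0}])

```text
t: 14.55
eef_pos: [0.5218, -0.1884, 0.1398]
tool_rot: [-0.0, 0.773, 0.634, 0.0]
contact_force: [-0.3, -0.3, 0.1]
gripper_width: 0.703
grasp_force: 0.0
```

Released. Retreat straight up 130 mm, then check.

Call:
drive_tool(increments=[{"claw": 0.06, "dx": 0, "dy": 0, "dz": -0.005, "wx": 0, "wy": 0, "wz": 0}, {"claw": 0.06, "dx": 0, "dy": 0, "dz": -0.015, "wx": 0, "wy": 0, "wz": 0}, {"claw": 0.06, "dx": 0, "dy": 0, "dz": -0.02, "wx": 0, "wy": 0, "wz": 0}, {"claw": 0.06, "dx": 0, "dy": 0, "dz": -0.025, "wx": 0, "wy": 0, "wz": 0}, {"claw": 0.06, "dx": 0, "dy": 0, "dz": -0.03, "wx": 0, "wy": 0, "wz": 0}, {"claw": 0.06, "dx": 0, "dy": 0, "dz": -0.025, "wx": 0, "wy": 0, "wz": 0}, {"claw": 0.06, "dx": 0, "dy": 0, "dz": -0.01, "wx": 0, "wy": 0, "wz": 0}, {"claw": 0.06, "dx": 0, "dy": 0, "dz": 0, "wx": 0, "wy": 0, "wz": 0}, {"claw": 0.06, "dx": 0, "dy": 0, "dz": 0, "wx": 0, "wy": 0, "wz": 0}])

```text
t: 15.68
eef_pos: [0.5211, -0.1884, 0.2691]
tool_rot: [-0.001, 0.773, 0.634, -0.0]
contact_force: [-0.2, 0.9, -0.6]
gripper_width: 0.698
grasp_force: 0.0
```

```bash
python3 - 2>/dev/null <<'E'
from hold import *
O=get_obs();print(O['t'],O['eef_pos'],O['q'].round(2))
Sx=np.array([.5215,-.1886]);Y=np.array([.195,.981])
for cam in('wrist','scene'):
    p,P=cloud(cam); save('e'+cam,p)
    Q=P.reshape(-1,3);Q=Q[~np.isnan(Q[:,0])]
    x,n,e=fitholder(Q,[*Sx,.096,0,0],zmin=-.002); print(cam,x[:3].round(4),axis(x).round(4),n,e)
    r=np.linalg.norm(Q[:,:2]-Sx,axis=1)
    for lo,hi,z0,z1 in((.018,.025,.1,.112),(.029,.035,.08,.1)):
        m=(r>lo)&(r<hi)&(Q[:,2]>z0)&(Q[:,2]<z1);C=Q[m]
        if len(C)>30:
            k=np.linalg.lstsq(np.c_[C[:,:2]-Sx,np.ones(len(C))],C[:,2],rcond=None)[0];print(len(C),'plane',k.round(4),np.median(C[:,2]).round(4))
    m=(np.linalg.norm(Q[:,:2]-[.467,-.1],axis=1)<.03)&(Q[:,2]>.125);C=Q[m]
    f=least_squares(lambda c:np.linalg.norm(C[C[:,2]<.158][:,:2]-c,axis=1)-.01,[.468,-.101],loss='soft_l1',f_scale=.001)
    print('knob',f.x.round(4),C[C[:,2]>.161].mean(0).round(4),len(C))
    m=(np.linalg.norm(Q[:,:2]-(Sx+.075*Y),axis=1)<.025)&(Q[:,2]>.119);C=Q[m]
    print('boss',cv2.minEnclosingCircle(C[:,:2].astype(np.float32)),C[:,2].max() if len(C) else 0, (Sx+.075*Y))
E
```

```text
15.675 [ 0.52113389 -0.18836597  0.26906217] [-0.26  0.3   0.62  1.86 -0.2   1.04  0.24]
wrist [ 0.5218 -0.189   0.095 ] [ 0.0015 -0.0038  1.    ] 4157 0.0008407771528938351
1123 plane [-0.0033  0.0018  0.1052] 0.1052
1513 plane [ 0.0006 -0.0004  0.0891] 0.0891
knob [ 0.4684 -0.0998] [ 0.4691 -0.0999  0.1621] 1448
boss ((0.5407047867774963, -0.11788322031497955), 0.01755378395318985) 0.12267942076503158 [ 0.536125 -0.115025]
scene [ 0.5195 -0.1874  0.0962] [ 0.006 -0.003  1.   ] 698 0.0016119010733483476
137 plane [-0.0087  0.0151  0.1058] 0.106
187 plane [-0.0474 -0.0186  0.0895] 0.0894
knob [ 0.4659 -0.0984] [ 0.4763 -0.1144  0.4744] 356
boss ((0.5355052351951599, -0.11655493825674057), 0.023524083197116852) 0.6031683887022397 [ 0.536125 -0.115025]
```

View pics/ewrist.png

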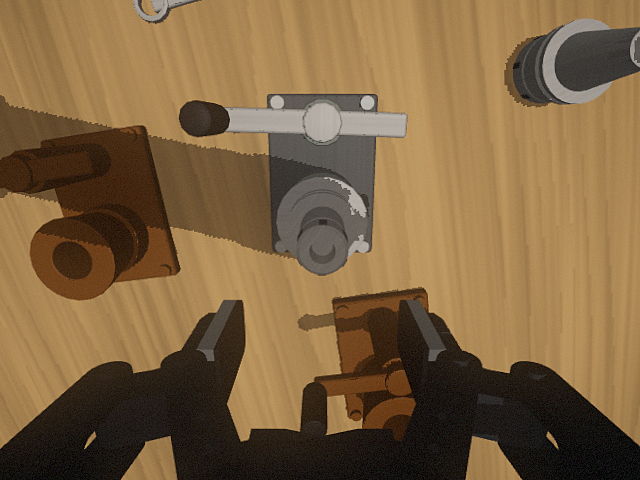

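The holder stands home at (320,235): flange plane 16 mm above the face, slopes under 0.4°. The knob is at (205,118). The grey arm is the one to swing. I'll turn the tool 88.5° and move over the knob so the pads sit either side of it along its path.

Call:
drive_tool(increments=[{"claw": 0.034, "dx": 0, "dy": 0, "dz": 0, "wx": 0, "wy": 0, "wz": -8.85}, {"claw": 0.034, "dx": 0, "dy": 0, "dz": 0, "wx": 0, "wy": 0, "wz": -8.85}, {"claw": 0.034, "dx": 0, "dy": 0, "dz": 0, "wx": 0, "wy": 0, "wz": -8.85}, {"claw": 0.034, "dx": 0, "dy": 0, "dz": 0, "wx": 0, "wy": 0, "wz": -8.85}, {"claw": 0.034, "dx": 0, "dy": 0, "dz": 0, "wx": 0, "wy": 0, "wz": -8.85}, {"claw": 0.034, "dx": 0, "dy": 0, "dz": 0, "wx": 0, "wy": 0, "wz": -8.85}, {"claw": 0.034, "dx": 0, "dy": 0, "dz": 0, "wx": 0, "wy": 0, "wz": -8.85}, {"claw": 0.034, "dx": 0, "dy": 0, "dz": 0, "wx": 0, "wy": 0, "wz": -8.85}, {"claw": 0.034, "dx": 0, "dy": 0, "dz": 0, "wx": 0, "wy": 0, "wz": -8.85}, {"claw": 0.034, "dx": 0, "dy": 0, "dz": 0, "wx": 0, "wy": 0, "wz": -8.85}, {"claw": 0.034, "dx": 0.015, "dy": 0.015, "dz": 0, "wx": 0, "wy": 0, "wz": 0}, {"claw": 0.034, "dx": 0.02, "dy": 0.022, "dz": 0, "wx": 0, "wy": 0, "wz": 0}, {"claw": 0.034, "dx": 0.021, "dy": 0.023, "dz": 0, "wx": 0, "wy": 0, "wz": 0}, {"claw": 0.034, "dx": 0.015, "dy": 0.015, "dz": 0, "wx": 0, "wy": 0, "wz": 0}, {"claw": 0.034, "dx": 0, "dy": 0, "dz": 0, "wx": 0, "wy": 0, "wz": 0}, {"claw": 0.034, "dx": 0, "dy": 0, "dz": 0, "wx": 0, "wy": 0, "wz": 0}])

```text
t: 17.77
eef_pos: [0.4692, -0.1005, 0.2697]
tool_rot: [-0.0, 0.111, 0.994, -0.0]
contact_force: [-1.0, -1.1, 0.3]
gripper_width: 0.397
grasp_force: 0.0
```

```bash
python3 - 2>/dev/null <<'E'
from hold import *
O=get_obs();print(O['t'],O['eef_pos'],O['q'].round(2))
p,P=cloud('wrist'); save('f',p)
Q=P.reshape(-1,3);Q=Q[~np.isnan(Q[:,0])]
m=(np.linalg.norm(Q[:,:2]-[.467,-.1],axis=1)<.025)&(Q[:,2]>.125)&(Q[:,2]<.17);C=Q[m]
f=least_squares(lambda c:np.linalg.norm(C[C[:,2]<.158][:,:2]-c,axis=1)-.01,[.468,-.101],loss='soft_l1',f_scale=.001)
print('knob',f.x.round(4),C[C[:,2]>.161].mean(0).round(4),len(C))
v=f.x-[.536,-.115];r=np.linalg.norm(v);print('r',r);v/=r
X=np.array([*v,0]);R=np.c_[X,np.cross(Z,X),Z]; show([*f.x,.151],R)
E
```

```text
17.775 [ 0.46924603 -0.1004794   0.26974593] [-0.17  0.13  0.28  2.01 -0.04  1.    1.48]
knob [ 0.469  -0.1004] [ 0.4682 -0.1003  0.1622] 1157
r 0.06861994854600141
TCP [ 0.4693 -0.1007  0.2698] shift mm [  0.4   0.2 118.8] then turn [-0.02  0.   -0.54]
```

Call:
drive_tool(increments=[{"claw": 0.036, "dx": 0.0004, "dy": 0.0002, "dz": 0.01, "wx": 0, "wy": 0, "wz": 0}, {"claw": 0.036, "dx": 0, "dy": 0, "dz": 0.022, "wx": 0, "wy": 0, "wz": 0}, {"claw": 0.036, "dx": 0, "dy": 0, "dz": 0.022, "wx": 0, "wy": 0, "wz": 0}, {"claw": 0.036, "dx": 0, "dy": 0, "dz": 0.02, "wx": 0, "wy": 0, "wz": 0}, {"claw": 0.036, "dx": 0, "dy": 0, "dz": 0.016, "wx": 0, "wy": 0, "wz": 0}, {"claw": 0.036, "dx": 0, "dy": 0, "dz": 0.014, "wx": 0, "wy": 0, "wz": 0}, {"claw": 0.036, "dx": 0, "dy": 0, "dz": 0.01, "wx": 0, "wy": 0, "wz": 0}, {"claw": 0.036, "dx": 0, "dy": 0, "dz": 0.004, "wx": 0, "wy": 0, "wz": 0}, {"claw": 0.026, "dx": 0, "dy": 0, "dz": 0, "wx": 0, "wy": 0, "wz": 0}, {"claw": 0.026, "dx": 0, "dy": 0, "dz": 0, "wx": 0, "wy": 0, "wz": 0}, {"claw": 0.026, "dx": 0, "dy": 0, "dz": 0, "wx": 0, "wy": 0, "wz": 0}])

```text
t: 19.2
eef_pos: [0.469, -0.0995, 0.1524]
tool_rot: [0.0, 0.111, 0.994, 0.0]
contact_force: [-0.3, 0.0, 0.3]
gripper_width: 0.304
grasp_force: 0.0
```

Call:
drive_tool(increments=[{"claw": 0.026, "dx": -0.0002, "dy": 0.0054, "dz": 0, "wx": 0, "wy": 0, "wz": 4.4}, {"claw": 0.026, "dx": -0.0002, "dy": 0.0054, "dz": 0, "wx": 0, "wy": 0, "wz": 4.4}, {"claw": 0.026, "dx": -0.0002, "dy": 0.0054, "dz": 0, "wx": 0, "wy": 0, "wz": 4.4}, {"claw": 0.026, "dx": -0.0002, "dy": 0.0054, "dz": 0, "wx": 0, "wy": 0, "wz": 4.4}, {"claw": 0.026, "dx": -0.0002, "dy": 0.0054, "dz": 0, "wx": 0, "wy": 0, "wz": 4.4}, {"claw": 0.026, "dx": -0.0002, "dy": 0.0054, "dz": 0, "wx": 0, "wy": 0, "wz": 4.4}, {"claw": 0.026, "dx": -0.0002, "dy": 0.0054, "dz": 0, "wx": 0, "wy": 0, "wz": 4.4}, {"claw": 0.026, "dx": -0.0002, "dy": 0.0054, "dz": 0, "wx": 0, "wy": 0, "wz": 4.4}, {"claw": 0.026, "dx": -0.0002, "dy": 0.0054, "dz": 0, "wx": 0, "wy": 0, "wz": 4.4}, {"claw": 0.026, "dx": 0, "dy": 0, "dz": 0, "wx": 0, "wy": 0, "wz": 0}])

```text
t: 20.45
eef_pos: [0.4946, -0.0592, 0.1522]
tool_rot: [0.0, 0.441, 0.898, 0.0]
contact_force: [-0.2, -0.2, -0.3]
gripper_width: 0.304
grasp_force: 0.0
```

```bash
cat > arm.py <<'E'
from hold import *
O=get_obs();print(O['t'],O['eef_pos'].round(4),O['contact_force'].round(1))
pv=np.array([.536,-.115]); X=tool()[:2,0]
d=O['eef_pos'][:2]-pv; ang=lambda v:np.arctan2(-(v@[.981,-.195]),v@[.195,.981])
print('tool r,angle',np.linalg.norm(d).round(4),(np.pi/2-ang(d)).round(3),'orient',(np.pi/2-ang(X)).round(3))
for cam in('wrist','scene','top'):
    p,P=cloud(cam);save('g_%s_%d'%(cam,O['t']*10),p);Q=P.reshape(-1,3);Q=Q[~np.isnan(Q[:,0])]
    r=np.linalg.norm(Q[:,:2]-pv,axis=1)
    C=Q[(Q[:,2]>.113)&(Q[:,2]<.1195)&(r>.019)&(r<.058)]
    C=C[np.linalg.norm(C[:,:2]-[.5215,-.1886],axis=1)>.019]
    if len(C)>20:
        v=np.linalg.svd(C[:,:2]-pv,full_matrices=False)[2][0]; v=v if v@d>0 else -v
        print(cam,'bar angle',(np.pi/2-ang(v)).round(3),len(C))
E
python3 arm.py 2>/dev/null
```

```text
20.45 [ 0.4946 -0.0592  0.1522] [-0.2 -0.2 -0.3]
tool r,angle 0.0695 0.736 orient 0.717
wrist bar angle 0.719 479
scene bar angle 0.703 225
top bar angle 0.697 119
```

Call:
drive_tool(increments=[{"claw": 0.026, "dx": -0.0002, "dy": 0.0054, "dz": 0, "wx": 0, "wy": 0, "wz": 4.4}, {"claw": 0.026, "dx": -0.0002, "dy": 0.0054, "dz": 0, "wx": 0, "wy": 0, "wz": 4.4}, {"claw": 0.026, "dx": -0.0002, "dy": 0.0054, "dz": 0, "wx": 0, "wy": 0, "wz": 4.4}, {"claw": 0.026, "dx": -0.0002, "dy": 0.0054, "dz": 0, "wx": 0, "wy": 0, "wz": 4.4}, {"claw": 0.026, "dx": -0.0002, "dy": 0.0054, "dz": 0, "wx": 0, "wy": 0, "wz": 4.4}, {"claw": 0.026, "dx": -0.0002, "dy": 0.0054, "dz": 0, "wx": 0, "wy": 0, "wz": 4.4}, {"claw": 0.026, "dx": -0.0002, "dy": 0.0054, "dz": 0, "wx": 0, "wy": 0, "wz": 4.4}, {"claw": 0.026, "dx": -0.0002, "dy": 0.0054, "dz": 0, "wx": 0, "wy": 0, "wz": 4.4}, {"claw": 0.026, "dx": -0.0002, "dy": 0.0054, "dz": 0, "wx": 0, "wy": 0, "wz": 4.4}, {"claw": 0.026, "dx": -0.0002, "dy": 0.0054, "dz": 0, "wx": 0, "wy": 0, "wz": 4.4}, {"claw": 0.026, "dx": 0, "dy": 0, "dz": 0, "wx": 0, "wy": 0, "wz": 0}, {"claw": 0.026, "dx": 0, "dy": 0, "dz": 0, "wx": 0, "wy": 0, "wz": 0}])

```text
t: 22.1
eef_pos: [0.5449, -0.0449, 0.1519]
tool_rot: [-0.0, 0.745, 0.667, 0.0]
contact_force: [-0.5, 0.1, -0.2]
gripper_width: 0.304
grasp_force: 0.2
```

```bash
python3 arm.py 2>/dev/null
```

```text
22.1 [ 0.5449 -0.0449  0.1519] [-0.5  0.1 -0.2]
tool r,angle 0.0707 1.501 orient 1.484
wrist bar angle 1.523 461
scene bar angle 1.478 109
top bar angle 1.449 161
```

Nearly there. Creeping to the stop and watching the force.

Call:
drive_tool(increments=[{"claw": 0.026, "dx": 0, "dy": 0.002, "dz": 0, "wx": 0, "wy": 0, "wz": 1.6}, {"claw": 0.026, "dx": 0, "dy": 0.002, "dz": 0, "wx": 0, "wy": 0, "wz": 1.6}, {"claw": 0.026, "dx": 0, "dy": 0.0015, "dz": 0, "wx": 0, "wy": 0, "wz": 1.2}, {"claw": 0.026, "dx": 0, "dy": 0.001, "dz": 0, "wx": 0, "wy": 0, "wz": 0.6}, {"claw": 0.026, "dx": 0, "dy": 0, "dz": 0, "wx": 0, "wy": 0, "wz": 0}, {"claw": 0.026, "dx": 0, "dy": 0, "dz": 0, "wx": 0, "wy": 0, "wz": 0}])

```text
t: 23.0
eef_pos: [0.5517, -0.0459, 0.152]
tool_rot: [0.0, 0.774, 0.634, 0.0]
contact_force: [0.1, 0.1, -0.6]
gripper_width: 0.304
grasp_force: 0.3
```

Call:
drive_tool(increments=[{"claw": 0.026, "dx": 0, "dy": 0.001, "dz": 0, "wx": 0, "wy": 0, "wz": 0}, {"claw": 0.026, "dx": 0, "dy": 0.001, "dz": 0, "wx": 0, "wy": 0, "wz": 0}, {"claw": 0.026, "dx": 0, "dy": 0, "dz": 0, "wx": 0, "wy": 0, "wz": 0}])

```text
t: 23.38
eef_pos: [0.5533, -0.0461, 0.1519]
tool_rot: [-0.0, 0.774, 0.634, -0.0]
contact_force: [-2.4, 2.0, 2.3]
gripper_width: 0.304
grasp_force: 1.3
```

Call:
drive_tool(increments=[{"claw": 0.026, "dx": 0, "dy": 0.001, "dz": 0, "wx": 0, "wy": 0, "wz": 0}, {"claw": 0.026, "dx": 0, "dy": 0.0005, "dz": 0, "wx": 0, "wy": 0, "wz": 0}, {"claw": 0.026, "dx": 0, "dy": 0, "dz": 0, "wx": 0, "wy": 0, "wz": 0}])

```text
t: 23.75
eef_pos: [0.5534, -0.0461, 0.1516]
tool_rot: [-0.002, 0.774, 0.634, -0.001]
contact_force: [-6.9, 2.9, 4.9]
gripper_width: 0.303
grasp_force: 3.6
```

```bash
python3 arm.py 2>/dev/null
```

```text
23.75 [ 0.5534 -0.0461  0.1516] [-6.9  2.9  4.9]
tool r,angle 0.071 1.622 orient 1.573
wrist bar angle 1.637 448
scene bar angle 1.576 75
top bar angle 1.575 175
```

The arm is against its stop: force rises without motion, and the bar is at about 1.575 rad. I'll back off, open and retreat.

Call:
drive_tool(increments=[{"claw": 0.026, "dx": 0, "dy": -0.003, "dz": 0, "wx": 0, "wy": 0, "wz": 0}, {"claw": 0.036, "dx": 0, "dy": -0.002, "dz": 0, "wx": 0, "wy": 0, "wz": 0}, {"claw": 0.036, "dx": 0, "dy": 0, "dz": 0, "wx": 0, "wy": 0, "wz": 0}, {"claw": 0.036, "dx": 0, "dy": 0, "dz": 0, "wx": 0, "wy": 0, "wz": 0}, {"claw": 0.036, "dx": 0, "dy": 0, "dz": -0.01, "wx": 0, "wy": 0, "wz": 0}, {"claw": 0.036, "dx": 0, "dy": 0, "dz": -0.02, "wx": 0, "wy": 0, "wz": 0}, {"claw": 0.036, "dx": 0, "dy": 0, "dz": -0.03, "wx": 0, "wy": 0, "wz": 0}, {"claw": 0.036, "dx": 0, "dy": 0, "dz": -0.03, "wx": 0, "wy": 0, "wz": 0}, {"claw": 0.036, "dx": 0, "dy": 0, "dz": -0.03, "wx": 0, "wy": 0, "wz": 0}, {"claw": 0.036, "dx": 0.01, "dy": 0, "dz": -0.02, "wx": 0, "wy": 0, "wz": 0}, {"claw": 0.036, "dx": 0.04, "dy": 0, "dz": 0, "wx": 0, "wy": 0, "wz": 0}, {"claw": 0.036, "dx": 0.04, "dy": 0, "dz": 0, "wx": 0, "wy": 0, "wz": 0}, {"claw": 0.036, "dx": 0.03, "dy": 0, "dz": 0, "wx": 0, "wy": 0, "wz": 0}, {"claw": 0.036, "dx": 0, "dy": 0, "dz": 0, "wx": 0, "wy": 0, "wz": 0}])

```text
t: 25.65
eef_pos: [0.574, 0.075, 0.2923]
tool_rot: [-0.0, 0.772, 0.635, 0.0]
contact_force: [-0.3, -0.6, -0.4]
gripper_width: 0.419
grasp_force: 0.0
```

```bash
python3 arm.py 2>/dev/null; python3 - 2>/dev/null <<'E'
from hold import *
p,P=cloud('top');q,_=cloud('scene')
save('fin',np.hstack([cv2.resize(p[130:310,160:420],(400,300)),cv2.resize(q[150:390,190:440],(400,300))]))
E
```

```text
25.65 [0.574  0.075  0.2923] [-0.3 -0.6 -0.4]
tool r,angle 0.1938 1.572 orient 1.568
wrist bar angle 1.56 81
scene bar angle 1.596 215
top bar angle 1.573 238
```

View pics/fin.png

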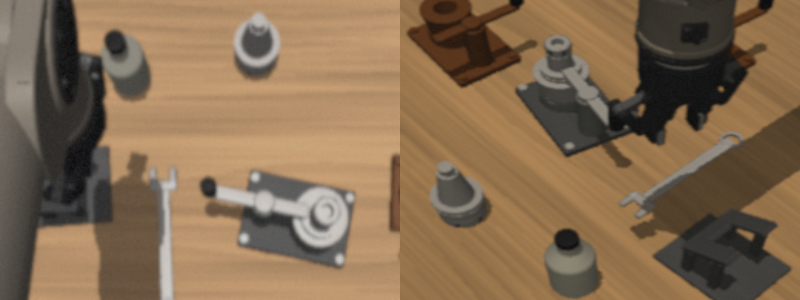

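The final picture shows the holder upright in the grey fixture (left panel (322,212)), with the hook over its flange and the knob straight out at (208,187). The spare, bottle and wrench are where they were.

```bash
python3 -c "
from station import *
print(hand_in())"
```

```text
the job is handed in; nothing more can be done
None
```

I handed the job in at about 26 s: the holder stands nose up in the grey fixture's socket with its flange flat on the face, and the lock arm is against its stop with the hook over the flange. The spare holder, bottle and wrench were left untouched.

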